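Press the card stack under its spring clip

TASK

The grey card stack lying in one of the two pressing boards has just been glued and wants a moment's pressure. Swing that board's spring clip round its pivot screw until its tip presses well onto the card, at least a centimetre inside the edge, leave it pressing for a good two seconds, then swing it back until the tip is at least two centimetres off the card's edge and let go. The card stays lying in its recess, and the clip of the other board, the one with the maple gauge, is left as it is.

Things in the scene. Friction and masses are not known exactly. Their poses are not given: they have to be found in the camera images.
- grey_card: flat dark grey card stack, 60 x 100 x 9 mm, loose in a 4 mm deep recess of a pale wooden board (160 x 130 x 10 mm, fixed). Origin: centre of its underside, 10 mm above the bench; x across its 60 mm, away from the clip's pivot; y along its 100 mm; z up. The clip's upright pivot screw is at x -65, y +45 mm here; the clip comes over the long edge at x -30 mm.
- card_clip_tip: round brass tip (12 mm wide, 28 long) of the steel spring clip on the card's board. Origin: underside of its middle, 85 mm from the pivot axis; x along the clip, away from the pivot; z up. Clear of the card it hangs 2 mm below the card's top; swung against the edge it rides up by itself, then presses down with about 2.5 N. It is 15 mm inside the edge at a clip angle of 0.63 rad, 29 mm at 0.85.
- card_clip_knob (a point): centre of the upright black knob on that clip: 16 mm thick, from 28 to 64 mm above the bench. x along the clip, away from the pivot axis 55 mm back along -x; z up. The clip turns level, anticlockwise from above onto the card; its angle from the card's -y starts at -0.25 to 0 rad (clear), has stops at -0.45 and 1.0. Friction holds it where it is left; under 5 N at the knob turns it.
- gauge_clip_knob (a point): centre of the like black knob on the clip of the other board, whose recess holds a narrow pale drilled maple gauge (26 x 105 x 9 mm); same sizes and axes. To be left alone.

How it is judged:
By the outcome, as a careful person would: the job done as asked, in the order asked, and still so for the second after the job is handed in, with the robot touching nothing.
It also fails if it takes over 40 s, if anything falls off the work surface, if the arm or the gripper's body presses on something with over 40 N, if the wrist force passes 120 N, or if a joint passes its speed limit or range.

ROBOT

A 6-joint arm with a two-finger parallel gripper is mounted at the origin on a cart in front of the work surface, level with it; the furniture and walls round the work are solid. World frame = base frame: x ahead of the robot, y to its left, z up, the work surface at z = 0. Lengths are in m, angles in rad, forces in N, time in s.
With the tool pointing down it reaches from about 0.35 to 0.775 m from the base axis. Payload 5.5 kg.
Tool frame: the origin (TCP) lies midway between the tips of the shut fingers; the grasp point (between the pads) lies 19 mm behind it; z points along the fingers, y is the line along which they close (so a half turn about z gives the same grasp; the last joint's range is limited). The gripper opens to 85 mm and grips with 20 to 120 N. Pads are 22 mm wide; open, the fingers measure 114 mm over their backs; the gripper's body (76 mm by 85 mm) begins 54 mm behind the grasp point. The pads swing forward as they close: fully open they stand 13 mm farther back than shut.
Start: joints at [-0.14, 0.313, 0.046, 1.304, 0, 1.431], TCP at [0.575, -0, 0.231] pointing down, gripper open.
Joint ranges: [-2.76, 2.76], [-0.86, 1.69], [-1.03, 1.26], [-2.2, 2.34], [-1.47, 1.5], [-3.14, 3.14]. Speed limits (rad/s): [2.57, 2.57, 3.14, 3.14, 3.14, 3.14].

INTERFACE

Orientations are given as a rotation vector (axis times angle).
In Python, from workcell import ctrl gives the robot as it stands. The module is installed in compiled form; this text tells all that it offers. Calls block until the motion is done:
- ctrl.movep(position, orientation): joint-space move of the TCP to a pose.
- ctrl.line_to(position, max_speed=0.15, ori=None): straight line of the TCP; ori=None keeps the orientation; max_speed is the mean speed in m/s.
- ctrl.goto_joints(angles): joint-space move.
- ctrl.gripper_open() and ctrl.close(effort=None): open the fingers fully, or close them until they stop; effort is the grip in N (None keeps the last).
- ctrl.sleep(seconds).
- ctrl.inverse_kinematics(position, orientation): joint angles nearest the present ones, or None.
- ctrl.get_state(): the state.
- ctrl.get_image(name): name is "scene" or "side" or "wrist"; returns the picture (384x512x3 uint8, red, green, blue); there is no depth.
- ctrl.camera_params(name): a dict with "intrinsics" (3x3 intrinsics, pixels), "dist" ([k1, k2, p1, p2, k3] as OpenCV has them; the pictures are not rectified), "R" (3x3) and "t" (3): a world point X has camera coordinates R X + t. Camera axes: x right, y down, z forward; pixel columns grow to the right and rows downward; lengths in m; the calibration is good to about 2 mm. A picture is of the moment at which its call begins: read the wrist's pose just before it. camera_params takes no time and is no camera call; for the wrist camera it gives the pose at the moment of the call.
A pose or a line that the arm cannot do raises ctrl.MotionError and nothing moves.
- ctrl.finish_job(): hands the job in, once; it reports no verdict.
Trained networks look in the newest picture that a camera, given by its name, has taken for a name from the list of things; names that differ only in an ending like _2 or _b are one class to them, and where a whole thing is asked for, a point or a joint stands for the part that bears it (a point fixed in the world has none). Each returns a list of dicts, best first, with "p" (0 to 1); they miss things now and then, are a little off and sometimes report something else, mostly with a low value. They report only what shows in the picture. A call takes as long as a camera call.
- ctrl.regions_of(query, camera): "region" (384x512 bool, what is visible of it).
- ctrl.tip_of(query, camera): "at" ([x, y, z] in m, in world coordinates, good to about 4 mm: a listed point, or the origin of a listed thing).
The state is a dict: "clock": time; "joints": joint angles; "joint_vel": joint speeds; "joint_efforts": joint torques, N m; "tcp_pos": TCP position; "tool_rot": TCP orientation; "contact_force": force on the tool from outside, world axes, zero at the start; "torque": the same for the moment, N m; "grip_width": opening from 0.0 (shut) to 1.0 (fully open).
Only numpy, scipy, OpenCV 4.12 (cv2) and the standard library are available. Lean on these libraries where they do the work, as an engineer would, in place of code of your own. Each camera call takes 0.05 s, during which the arm holds its last target. There are 200 camera calls.

## Working session

There is one attempt and no reset: what is moved stays moved. The work goes in short steps, each a Python script; the robot and the scene stay as the last script left them, time stands still between calls to the robot, and variables do not carry over. Pictures are saved under pics/ and viewed, on a budget of 10 in all, crops included, one or two more only if the job needs it, and the job is handed in when it is done.

```bash
mkdir -p pics
python3 - <<'E'
from workcell import ctrl
import cv2
for c in ("scene","side"):
    im=ctrl.get_image(c); cv2.imwrite(f"pics/{c}0.png",im[:,:,::-1])
    for q in ("grey_card","card_clip_tip","card_clip_knob","gauge_clip_knob"):
        print(c,q,[(round(d["p"],2),d["at"]) for d in ctrl.tip_of(q,c)][:3])
s=ctrl.get_state();print(s["clock"],s["tool_rot"],s["tcp_pos"])
E
```

```text
scene grey_card [(0.86, [0.5202, 0.2498, 0.0065])]
scene card_clip_tip [(0.62, [0.4463, 0.2143, 0.0195])]
scene card_clip_knob [(0.89, [0.449, 0.2447, 0.0465])]
scene gauge_clip_knob [(0.74, [0.4625, -0.0003, 0.0421])]
side grey_card [(0.85, [0.5188, 0.2452, 0.0084]), (0.32, [0.4631, 0.004, 0.0444])]
side card_clip_tip [(0.53, [0.4491, 0.2117, 0.0182])]
side card_clip_knob [(0.76, [0.4505, 0.2419, 0.0452])]
side gauge_clip_knob [(0.76, [0.4601, 0.0068, 0.0467])]
0.5 [ 2.22138421e+00  2.22147744e+00 -4.22632959e-05] [ 5.75012406e-01 -1.15504008e-05  2.31281941e-01]
```

View pics/scene0.png

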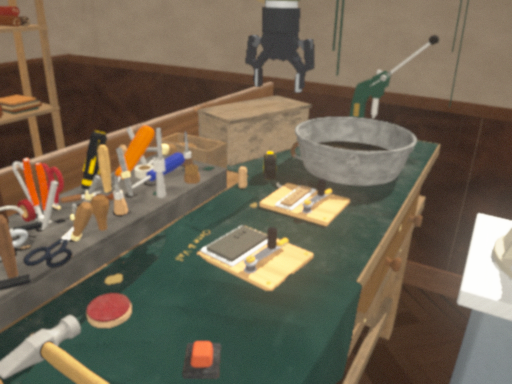

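View pics/side0.png

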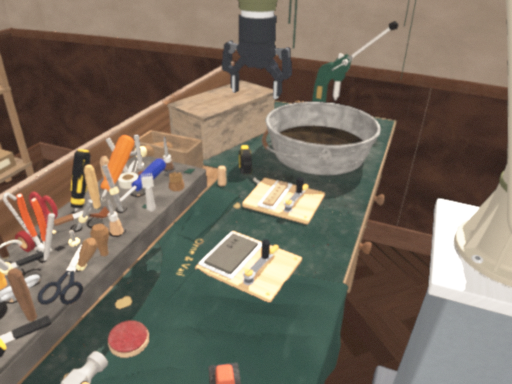

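The card board is the near one (card at scene pixel ~(240,243), its knob at ~(272,238)), with the clip on the robot side of the card. The gauge board is behind it. Next I'll take a wrist view from above the card board.

```bash
cat > h.py <<'E'
from workcell import ctrl
import cv2, numpy as np
def ground(px,z,cam):   # pixels -> world points at height z
    c=ctrl.camera_params(cam);K,R,t=[np.array(c[k]) for k in("intrinsics","R","t")]
    n=cv2.undistortPoints(np.float32(px).reshape(-1,1,2),K,np.array(c["dist"])).reshape(-1,2)
    d=np.c_[n,np.ones(len(n))]@R; o=-R.T@t
    return o+d*((z-o[2])/d[:,2])[:,None]
def look(cam,qs,name,off=None):
    im=ctrl.get_image(cam); cv2.imwrite(f"pics/{name}.png",im[:,:,::-1])
    for q in qs: print(q,[(round(d["p"],2),d["at"]) for d in ctrl.tip_of(q,cam)][:2])
def card():
    r=ctrl.regions_of("grey_card","wrist")[0]; m=r["region"].astype(np.uint8)
    c=max(cv2.findContours(m,cv2.RETR_EXTERNAL,cv2.CHAIN_APPROX_NONE)[0],key=cv2.contourArea)
    w=ground(c.reshape(-1,2),0.019,"wrist")[:,:2]
    print("card rect",r["p"],cv2.minAreaRect(np.float32(w*1000)))
E
python3 - <<'E'
from h import *
s=ctrl.get_state()
ctrl.movep([0.44,0.23,0.27],s["tool_rot"])
look("wrist",["grey_card","card_clip_tip","card_clip_knob"],"w1"); card()
s=ctrl.get_state();print(s["clock"],s["tcp_pos"],s["joints"])
E
```

```text
grey_card [(0.8, [0.5179, 0.2451, 0.009])]
card_clip_tip [(0.7, [0.4426, 0.2092, 0.0215])]
card_clip_knob [(0.93, [0.4584, 0.245, 0.0471])]
card rect 0.85 ((518.2583618164062, 243.1578369140625), (101.76272583007812, 62.67905807495117), 81.69660186767578)
1.8 [0.4406649  0.22912216 0.26960625] [ 3.17768451e-01  1.52455564e-01 -6.82116121e-02  1.35078902e+00
 -1.11560135e-04  1.89048017e+00]
```

View pics/w1.png

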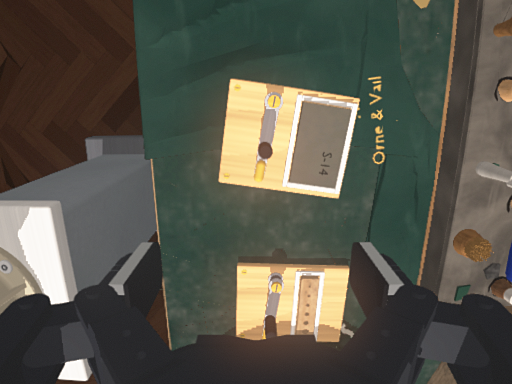

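The wrist view shows the card board at about (220-358, 80-197), with its pivot screw at (273,101), knob at (265,150) and tip at (260,170). The clip is clear of the card. The card's yaw is about -0.145 rad and the clip angle about 0. I'll straddle the knob with the open fingers and push it round its arc with the trailing pad.

```bash
cat >> h.py <<'E'
from scipy.spatial.transform import Rotation as Rn
C=np.array([.518,.2435]);YAW=-.145
def rot(a): return np.array([[np.cos(a),-np.sin(a)],[np.sin(a),np.cos(a)]])
PIV=C+rot(YAW)@[-.065,.045]
R0=Rn.from_rotvec([np.pi/2**.5,np.pi/2**.5,0])
Z=.023
def pose(a,off,z=Z):   # straddling the knob at clip angle a, tool moved off m along the swing
    p=PIV+rot(YAW+a)@[off,-.055]
    return [*p,z],(Rn.from_euler("z",YAW+a)*R0).as_rotvec()
def line(a,off,z=Z,v=.06):
    p,o=pose(a,off,z); ctrl.line_to(p,v,o)
def status():
    s=ctrl.get_state();print("t",s["clock"],np.round(s["tcp_pos"],4),"F",np.round(s["contact_force"],1))
def tip():
    for cam in("scene","side"):
        ctrl.get_image(cam)
        for q,r in(("card_clip_tip",.085),("card_clip_knob",.055)):
            for d in ctrl.tip_of(q,cam)[:1]:
                v=rot(-YAW)@(np.array(d["at"][:2])-PIV)
                print(cam,q,round(d["p"],2),np.round(d["at"],4),"r",round(np.hypot(*v),4),"ang",round(np.arctan2(v[0],-v[1]),3))
E
python3 - <<'E'
from h import *
print(PIV); tip()
ctrl.movep(*pose(-.03,0,.13)); line(-.03,0,v=.1); status()
line(-.03,.028); status()
for a in np.linspace(0,.76,6): line(a,.0345); status()
tip()
cv2.imwrite("pics/s2.png",ctrl.get_image("side")[:,:,::-1])
E
```

```text
[0.46018428 0.29741977]
scene card_clip_tip 0.57 [0.4462 0.2144 0.0201] r 0.0842 ang -0.022
scene card_clip_knob 0.75 [0.4494 0.243  0.0447] r 0.0555 ang -0.051
side card_clip_tip 0.37 [0.4498 0.2137 0.0187] r 0.0844 ang 0.022
side card_clip_knob 0.83 [0.4505 0.2422 0.0448] r 0.0561 ang -0.029
t 3.9333 [0.4512 0.2435 0.0236] F [0.8 0.1 0.6]
t 4.55 [0.4781 0.2382 0.0228] F [ 0.1 -0.1  0.1]
t 4.8333 [0.4863 0.238  0.0229] F [-0.2  0.3  0.2]
t 5.15 [0.4947 0.2427 0.0229] F [ 0.   0.2 -1. ]
t 5.4667 [0.5026 0.2485 0.0229] F [-1.1  0.8 -0.2]
t 5.7833 [0.5096 0.2555 0.023 ] F [ 0.4  0.3 -0.4]
t 6.1 [0.5152 0.2633 0.0229] F [ 0.3  0.  -0.8]
t 6.4167 [0.5201 0.2722 0.0229] F [-1.3 -1.3  0.9]
scene card_clip_knob 0.7 [0.49   0.2517 0.0438] r 0.0546 ang 0.723
side card_clip_knob 0.7 [0.4925 0.2496 0.043 ] r 0.0577 ang 0.739
```

View pics/s2.png

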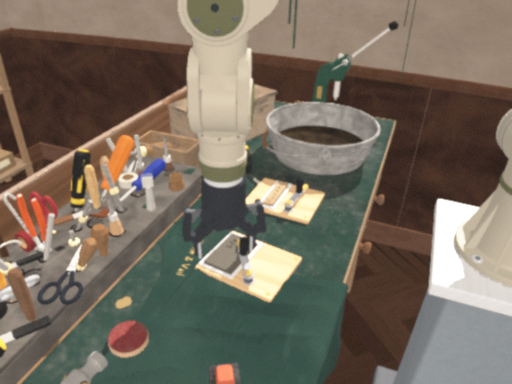

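The clip is at about 0.73 rad, which puts the tip about 21 mm inside the edge; the knob is at (244,240), over the card side. I'll hold it there, check with the wrist camera, and leave the way back for the next step.

Run:
```python
from h import *
ctrl.sleep(2.5)
look("wrist",["card_clip_tip","card_clip_knob","grey_card"],"w3"); status()
a=cv2.imread("pics/w3.png"); ctrl.get_image("side"); b=ctrl.get_image("side")[200:310,180:320,::-1]
cv2.imwrite("pics/m3.png",np.vstack([cv2.resize(a,(400,300)),cv2.resize(b,(400,300))]))
```

```text
card_clip_tip [(0.61, [0.5063, 0.2235, 0.0183])]
card_clip_knob [(0.7, [0.4946, 0.2495, 0.0482])]
grey_card [(0.93, [0.5211, 0.2415, 0.0111])]
t 9.4667 [0.5201 0.2724 0.023 ] F [-2.5 -0.8 -1. ]
```

View pics/m3.png

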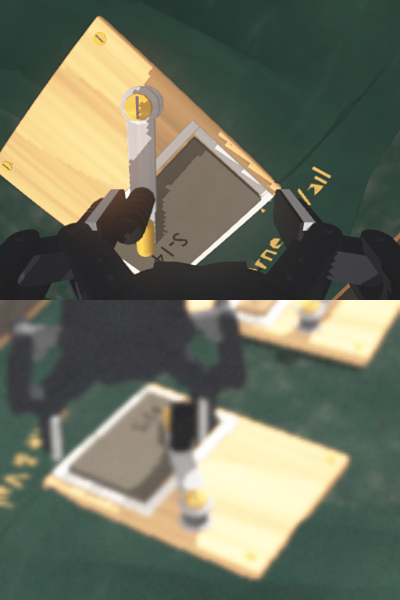

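The brass tip (about (148,240) in the upper picture) lies on the card, about 21 mm inside the edge, and has been there over 2.5 s. Now I'll swing it back.

Run:
```python
from h import *
line(.74,-.028)
for a in np.linspace(.7,-.08,6): line(a,-.0345)
status()
line(-.08,-.015); line(-.08,-.005,.15,.12); status()
tip()
ctrl.movep([0.44,0.23,0.27],R0.as_rotvec()); status()
look("wrist",["card_clip_tip","card_clip_knob","grey_card"],"w4"); card()
```

```text
t 12.6583 [0.4146 0.2514 0.023 ] F [-0.5  0.2  0.1]
t 14.3417 [0.4424 0.2447 0.1493] F [-0.9  0.4 -0.6]
scene card_clip_tip 0.5 [0.4442 0.2137 0.016 ] r 0.0852 ang -0.044
scene card_clip_knob 0.59 [0.4481 0.2475 0.0457] r 0.0514 ang -0.093
side card_clip_tip 0.4 [0.4438 0.2133 0.0148] r 0.0857 ang -0.047
side card_clip_knob 0.83 [0.4482 0.2443 0.0452] r 0.0545 ang -0.077
t 15.1917 [0.4405 0.2301 0.2709] F [-0.3 -0.2 -1.4]
card_clip_tip [(0.75, [0.4393, 0.2099, 0.0159])]
card_clip_knob [(0.82, [0.4536, 0.2456, 0.0466])]
grey_card [(0.62, [0.5218, 0.2457, 0.0114])]
card rect 0.62 ((516.6581420898438, 244.35255432128906), (100.03131866455078, 61.50743103027344), 82.60795593261719)
```

View pics/w4.png

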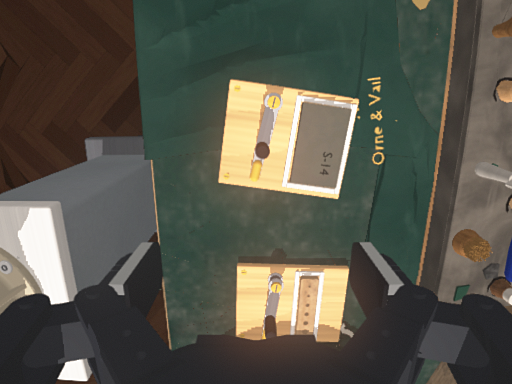

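The clip is back clear: tip at (256,171) and card edge at about (287,180). The card lies in its recess, the gauge clip is unchanged, and the robot is clear of everything. I'll hand it in.

Run:
```python
from workcell import ctrl
ctrl.finish_job(); print(ctrl.get_state()["clock"])
```

```text
the job is handed in; nothing more can be done
the job is handed in; nothing more can be done
```

The card was pressed and the clip swung back clear, and the job is handed in at about 15.5 s on the robot's clock. I straddled the knob of the card board's clip with the open fingers and pushed it onto the card with one pad. After the hold I pushed it back with the other pad and lifted away.

- **Pressing:** the clip sat at about 0.73 rad, with the tip about 21 mm inside the card's edge. It stayed there for about 3 s. While holding, the wrist view showed the tip on the card.
- **Afterwards:** the clip stands at about -0.04 to -0.09 rad, which puts the tip's centre nearly 40 mm off the card's edge. The card lies in its recess, within 2 mm of where it was measured at the start.
- **Other clip and forces:** the gauge clip looks unchanged in the wrist pictures from before and after. Contact forces in the readings I took stayed under about 3 N.
- **Disagreements:** the network estimates differed by up to about 10 mm. The tip network did not find the tip in the fixed cameras while it was on the card, so that check rests on the wrist view and the knob angle.

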